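# Sort out three misplaced things on the slide-preparation bench

### The arm

A 6-joint arm with a two-finger parallel gripper is mounted at the origin on a cart in front of the work surface, level with it; the furniture and walls round the work are solid. World frame = base frame: x ahead of the robot, y to its left, z up, the work surface at z = 0. Lengths are in mm, angles in rad, forces in N, time in s.
With the tool pointing down it reaches from about 350 to 775 mm from the base axis. Payload 7.3 kg.
Tool frame: the origin (TCP) lies on the centre line of the jaws, within the pads' length; the fingertips stand 11 mm ahead of it and the grasp point (between the pads) lies 8 mm behind it; z points along the fingers, y is the line along which they close (so a half turn about z gives the same grasp; the last joint's range is limited). The gripper opens to 92 mm and grips with 3 to 60 N. Pads are 19 mm wide; open, the fingers measure 130 mm over their backs; the gripper's body (75 mm by 190 mm) begins 47 mm behind the grasp point.
Start: joints at [1.009, 0.342, 1.524, -0, 1.275, -0.146], TCP at [212.047, 480.292, 237.741] pointing down, gripper open.
Joint ranges: [-2.53, 2.53], [-0.77, 2.02], [0.04, 2.7], [-1, 4.14], [0.28, 2.66], [-3.11, 3.11]. Speed limits (rad/s): [2.57, 2.57, 3.14, 3.14, 3.14, 3.14].

### API

Orientations are given as [roll, pitch, yaw] about the fixed x, y, z axes, in that order (R = Rz(yaw) Ry(pitch) Rx(roll)).
In Python, from plant import bot gives the robot as it stands.
- The arm moves only by the tool step_arm, never from a script. Its argument "deltas" is a list of rows, each a list of 5 numbers: the opening, from 0 (shut) to 1 (fully open), then the shift along the tool's x, y, z each as a share of 0.5 m, from -1 to 1, then the turn about the tool's z as a share of pi/2 rad, from -1 to 1. In form: [[claw, x, y, z, turn], ...]. A call has 1 to 8 rows; each row shifts and turns the commanded pose from where the row before left it, along the tool's axes as they then stand; what a row does not reach is not made up. A row lasts 1/10 s, in which the tool goes at most 50 mm and 8.59 degrees, less where a joint would pass 70% of its speed; a pose out of reach is approached as far as the arm can. A call with a number of a shift or a turn outside -1 to 1 is refused whole. A call with a gripper value outside its range is refused whole. The fingers move at their own pace and stop on an object; the grip force is fixed at half the most. Time passes only in rows, so rows that do not move let the fingers close. It gives the time, the measured TCP pose, the force, the opening and the grip force at its end, in the units of the state.
- bot.get_obs(): the state, without advancing time (a new reading comes with each control period).
- bot.capture(name): name is "side" or "top" or "wrist"; returns (picture, depth): 400x640x3 uint8, red, green, blue; 400x640 float32, mm along the optical axis (not along the pixel's ray), 0 where there is no reading.
- bot.camera_params(name): a dict with "fov_y" (degrees; the focal length in pixels is half the picture's height over the tangent of half this angle, whatever the lens; pixels are square), "cx", "cy" (the principal point, pixels), "rvec" (rotation vector, rad) and "tvec" (3), from world to camera coordinates, as OpenCV has them. Camera axes: x right, y down, z forward; pixel columns grow to the right and rows downward; lengths in mm; the calibration is good to about 2 mm. The wrist camera is an equidistant fisheye: a pixel r from the principal point sees the ray r / f radians off the axis. A picture is of the moment at which its call begins: read the wrist's pose just before it. camera_params takes no time and is no camera call; for the wrist camera it gives the pose at the moment of the call.
- bot.close_job(): hands the job in; it is judged then, once.
The state is a dict: "time": time; "joint_positions": joint angles; "dq": joint speeds; "tau": joint torques, N m; "tool_pos": TCP position; "tcp_rot": TCP orientation; "contact_force": force on the tool from outside, world axes, zero at the start; "moment": the same for the moment, N m; "grip_width": finger opening in mm; "finger_force": force on a finger pad.
Only numpy, scipy, OpenCV 4.12 (cv2) and the standard library are available. Lean on these libraries where they do the work, as an engineer would, in place of code of your own. Each camera call takes 0.05 s, during which the arm holds its last target. There are 200 camera calls.

### The job

Three things have been left on one another's places: put the large flat carton on the sloped stand, lying flat with a short end right against the cleat at its lower edge and its long sides running straight up the slope; stand the white bottle upright in the round dish; and lay the small carton flat on its base inside the rectangular tray. Each place holds only one thing, so use the black mat (or bare worktop) as a free spot on the way; never let the bottle fall over, and leave the blue vial, the little valve and the red cap where they are.

Things in the scene. Friction and masses are not known exactly. Their poses are not given: they have to be found in the camera images.
- slide_box_mid (a point): Large flat pale carton (of microscope slides), 65 mm (its x) by 100 mm (its y) by 18 mm high (its z), about 80 g, loose. The point is its centre. At the start it lies across the rim of the round dish, underside 12 mm above the worktop. It belongs on the sloped stand.
- filter_box_mid (a point): Small carton (of filters), white with blue edges, 40 mm (its x) by 62 mm (its y) by 24 mm high (its z), about 30 g, loose. The point is its centre. At the start it lies on the sloped stand, one short end against the cleat, its long sides (y) running up the slope. It belongs in the rectangular tray.
- bottle_mid (a point): White round upright sample bottle with a white cap, 103 mm high; body 54 mm in diameter up to 84 mm, cap 46 mm in diameter above that; about 110 g, loose. The point is on its axis, half-way up (51.5 mm above its base); z points up the bottle. At the start it stands in the rectangular tray. It belongs in the round dish.
- slope: Top plate of the fixed aluminium stand, sloped at 15 degrees, 90 mm wide, 129 mm from cleat to upper edge. Origin on the plate surface, mid-width, at the foot of the cleat's inner face, 20 mm above the worktop; x points up the slope, y along the cleat, z square out of the plate. The dark cleat runs along the whole lower edge, 10 mm proud of the plate; sides and top are open.
- dish: Fixed round steel dish, 88 mm outside and 80 mm inside diameter, rim 12 mm high, inner floor 6 mm above the worktop. The origin is at its centre, at worktop height; z up.
- tray: Fixed grey rectangular tray, inside 60 mm (its x) by 82 mm (its y), rim 4 mm thick and 12 mm high, inner floor 6 mm above the worktop. The origin is at its centre, at worktop height; z up.
- park_mat: Fixed black rubber mat, 120 x 120 x 8 mm, empty at the start: a free spot. The origin is at its centre, on its underside at worktop height; z up.
- blue_vial: Small vial with blue liquid, 34 mm in diameter, 58 mm high, loose, a bystander: leave it alone. The origin is at the centre of its base.
- inline_valve: Small black valve with a red lever, 24 x 90 x 32 mm, loose, a bystander: leave it alone. The origin is at the centre of its underside.
- red_cap: Red screw cap, 63 mm in diameter, 24 mm high, loose, a bystander: leave it alone. The origin is at the centre of its underside.

How it is judged (in metres and radians):
At the end, for the whole second after the job is handed in: Large carton flat on the slope, straight up it within 0.2 rad, lower end within 10 mm of the cleat, within 15 mm of the middle line; bottle upright on the dish floor; small carton flat on the tray floor, long side along the tray (both inside the rims); all three released and at rest (x of slide_box_mid in the frame of slope between 0.045 and 0.06 m and y of slide_box_mid in the frame of slope between -0.015 and 0.015 m and z of slide_box_mid in the frame of slope between 0.005 and 0.013 m and angle between the y axis of slide_box_mid and the x axis of slope, either way round below 0.2 rad and angle between the z axis of slide_box_mid and the z axis of slope, either way round below 0.08 rad and horizontal distance between bottle_mid and dish below 0.015 m and angle between bottle_mid's own z axis and vertical below 0.1 rad and z of bottle_mid in the frame of dish between 0.054 and 0.061 m and x of filter_box_mid in the frame of tray between -0.0125 and 0.0125 m and y of filter_box_mid in the frame of tray between -0.0125 and 0.0125 m and z of filter_box_mid in the frame of tray between 0.015 and 0.0215 m and angle between the y axis of filter_box_mid and the y axis of tray, either way round below 0.5 rad and angle between filter_box_mid's own z axis and vertical below 0.06 rad and linear speed of each of slide_box, filter_box, sample_bottle below 0.02 m/s and angular speed of each of slide_box, filter_box, sample_bottle below 0.2 rad/s); the robot touches nothing.
It fails at once if the bottle is tipped over (angle between bottle_mid's own z axis and vertical above 0.7 rad).
It fails at once if a bystander is disturbed (distance of blue_vial from where it was at the start of the episode above 0.02 m).
It fails at once if a bystander is disturbed (distance of inline_valve from where it was at the start of the episode above 0.02 m).
It fails at once if a bystander is disturbed (distance of red_cap from where it was at the start of the episode above 0.02 m).
It also fails if it takes over 112 s, if anything falls off the work surface, if the arm or the gripper's body presses on something with over 40 N, if the wrist force passes 120 N, or if a joint passes its speed limit or range.

## Working session

There is one attempt and no reset: what is moved stays moved. The work goes in short steps, Python scripts to look and compute and a tool call to move; the robot and the scene stay as the last step left them, time stands still between calls to the robot, and variables do not carry over. Pictures are saved under pics/ and viewed, at most 14 in all, crops included, and the job is handed in when it is done.

Besides the shell and the picture viewer there is one more tool, called after "Request:" as name([rows], argument=value, ...), one row to a line, values as JSON. step_arm: Moves the arm, as the interface text tells. Shift numbers are shares of 0.5 m and turn numbers shares of pi/2 rad, none past 1 either way. Its arguments: {"type":"object","properties":{"deltas":{"type":"array","items":{"type":"array","items":{"type":"number","minimum":-1,"maximum":1}}}},"required":["deltas"]}

```bash
mkdir -p pics; ls; cat > h.py <<'E'
import numpy as np, cv2
from plant import bot
def cam(n):
    p=bot.camera_params(n); f=200/np.tan(np.radians(p['fov_y'])/2)
    R=cv2.Rodrigues(np.array(p['rvec'],float))[0]; t=np.array(p['tvec'],float).ravel()
    return f,p['cx'],p['cy'],R,t
def cloud(n):
    f,cx,cy,R,t=cam(n); im,d=bot.capture(n)
    v,u=np.mgrid[:400,:640]
    P=np.stack([(u-cx)/f*d,(v-cy)/f*d,d],-1)
    W=(P-t)@R; W[d<=0]=np.nan
    return im,d,W
def save(n,im): cv2.imwrite('pics/'+n,cv2.cvtColor(im,cv2.COLOR_RGB2BGR))
E
python3 - <<'E'
from h import *
print(bot.get_obs())
for n in('top','side'):
    im,d,W=cloud(n); save(n+'0.png',im); np.savez(''+n+'0.npz',im=im,W=W)
    f,cx,cy,R,t=cam(n); print(n,f,cx,cy,-R.T@t,R[2])
E
```

```text
pics
{'time': 0.0, 'joint_positions': array([ 1.00899924e+00,  3.42667975e-01,  1.52500881e+00, -1.14905797e-05,
        1.27538619e+00, -1.46048394e-01]), 'dq': array([ 0.00069283,  0.00219202, -0.00100872, -0.00026151,  0.00139139,
       -0.00012807]), 'tau': array([ 2.46312266e-03, -4.31246459e+01, -2.44220459e+01,  7.19482871e-02,
        5.60056453e-02, -1.42883441e-04]), 'tool_pos': array([211.83334526, 479.94593578, 237.0762249 ]), 'tcp_rot': array([-3.14013638e+00, -2.03105229e-04,  2.72584717e+00]), 'contact_force': array([ 0.07185813,  0.26632229, -0.20172394]), 'moment': array([0.00303182, 0.0292815 , 0.03955769]), 'finger_force': 0.0, 'grip_width': 91.64662221002378}
top 392.74330589036657 318.2231350748649 196.7580236444141 [ 461.12475816 -154.22268156  957.4142923 ] [ 0.04941097  0.00683903 -0.99875512]
side 364.27188212514443 319.9549548646293 196.759702795044 [440.59647546 501.78879624 596.77110448] [ 0.11445085 -0.75782541 -0.64234076]
```

View pics/top0.png

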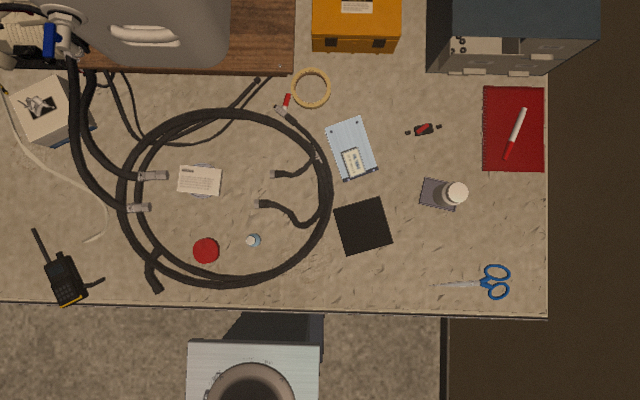

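View pics/side0.png

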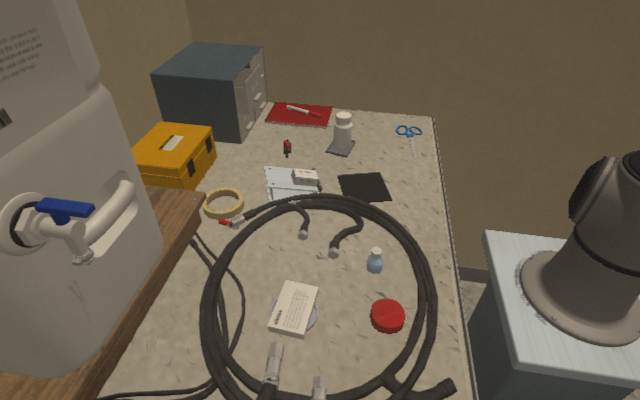

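The top view shows the large carton on the dish (200,181), the stand with the small carton at (350,150), the mat at (363,226), the tray with the bottle at (445,194), the valve at (424,129), the red cap at (206,250) and the vial at (253,240). The side view shows the same layout, with a black hose coil around the dish.

```bash
cat > m.py <<'E'
from h import *
z=np.load('top0.npz'); im=z['im'].astype(int); W=z['W']; hsv=cv2.cvtColor(z['im'],cv2.COLOR_RGB2HSV).astype(int)
def at(u,v): return W[v-1:v+2,u-1:u+2].reshape(-1,3).mean(0).round(1)
for nm,u,v in [('wt',400,230),('wt2',230,160),('carton',190,187),('carton2',215,190),('smallc',352,162),('slope_hi',340,125),('slope_lo',345,172),('mat',363,226),('cap',458,192),('tray',425,190),('tray2',440,205),('hose',321,150),('hose2',262,282),('redcap',206,250),('vial',253,240),('valve',424,129),('hose3',290,218),('fit',270,174)]: print(nm,at(u,v),im[v,u],hsv[v,u])
def rect(name,box,lo,hi,cond=None):
    u0,v0,u1,v1=box; m=np.zeros((400,640),np.uint8)
    Z=W[...,2]; s=(Z>lo)&(Z<hi)
    if cond is not None: s&=cond
    m[v0:v1,u0:u1]=s[v0:v1,u0:u1]
    c=max(cv2.findContours(m,cv2.RETR_EXTERNAL,cv2.CHAIN_APPROX_NONE)[0],key=cv2.contourArea)
    mm=cv2.drawContours(np.zeros_like(m),[c],-1,1,-1)&m
    pts=W[mm>0]; r=cv2.minAreaRect(pts[:,:2].astype(np.float32))
    print(name,np.round(r[0],1),np.round(r[1],1),round(r[2],1),'med z',np.median(pts[:,2]).round(1),'mean',pts.mean(0).round(1),len(pts))
rect('carton',(165,150,240,210),22,40)
rect('mat',(325,185,400,265),-10,40,im.sum(2)<130)
rect('capb',(425,170,485,220),95,130)
rect('slopeall',(315,105,390,190),12,80,(hsv[...,0]>90)&(hsv[...,0]<130)|(im.sum(2)>450))
rect('redcap',(180,230,230,275),15,40)
rect('vial',(235,225,275,255),20,80)
rect('valve',(400,115,450,145),8,50)
# plane of slope
E
python3 m.py; python3 - <<'E'
import cv2
im=cv2.imread('pics/top0.png')
a=cv2.resize(im[105:195,310:390],None,fx=6,fy=6,interpolation=2)[:540]
b=cv2.resize(im[165:225,410:480],None,fx=4,fy=4,interpolation=2)
c=cv2.resize(im[150:210,165:235],None,fx=4,fy=4,interpolation=2)
import numpy as np
o=np.zeros((540,760,3),np.uint8);o[:,:480]=a;o[:240,480:]=b;o[250:490,480:]=c
cv2.imwrite('pics/crop0.png',o)
E
```

```text
wt [ 433.4 -347.7    3.4] [127 107  86] [ 15  82 127]
wt2 [592.1  70.4   4.5] [144 122  98] [ 16  81 144]
carton [521.6 156.7  30.1] [175 152 129] [ 15  67 175]
carton2 [516.1  96.9  30.7] [190 169 143] [ 17  63 190]
smallc [nan nan nan] [201 186 159] [ 19  53 201]
slope_hi [ 674.5 -193.9   52.2] [168 171 172] [ 98   6 172]
slope_lo [ 568.3 -210.    23.6] [168 171 170] [ 80   4 171]
mat [ 440.6 -257.6    7.6] [43 35 29] [13 83 43]
cap [ 521.9 -450.1  108.4] [199 174 148] [ 15  65 199]
tray [nan nan nan] [101  89  87] [  4  35 101]
tray2 [ 496.1 -439.6   16.3] [94 82 71] [14 62 94]
hose [ 618.7 -151.3   28.9] [45 38 30] [16 85 45]
hose2 [302.1 -20.8  21.2] [97 81 66] [15 81 97]
redcap [373.6 114.4  23. ] [143  39  31] [  2 200 143]
vial [402.6  -1.9  57.1] [190 171 149] [ 16  55 190]
valve [ 675.8 -395.3   28.9] [120  42  33] [  3 185 120]
hose3 [454.9 -81.4  12.7] [34 31 23] [22 83 34]
fit [558.1 -31.6  27.5] [141 121 105] [ 13  65 141]
carton [539.9 136.5] [101.1  65.2] 85.3 med z 30.0 mean [539.6 135.4  29.9] 1168
mat [ 440.3 -256. ] [117.2 116.7] 17.7 med z 8.0 mean [ 440.4 -255.8    8. ] 2335
capb [ 522.5 -449.8] [43.7 43.6] 21.0 med z 107.6 mean [ 522.  -448.6  107.2] 371
slopeall [ 624.6 -222.3] [129.4  89.7] 21.9 med z 43.9 mean [ 628.5 -220.6   42.1] 1882
redcap [372.3 116.1] [59.4 60. ] 3.3 med z 22.9 mean [373.  115.7  22.9] 550
vial [401.9   3.2] [30.9 32.1] 2.0 med z 36.8 mean [402.6   0.9  43.2] 170
valve [ 679.7 -397.4] [23.8 46.9] 12.9 med z 19.2 mean [ 677.9 -395.9   22.5] 191
```

View pics/crop0.png

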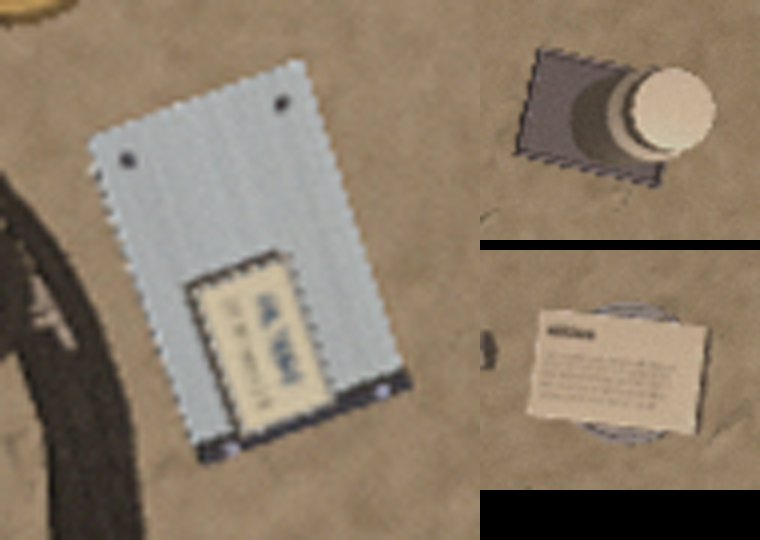

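The crop shows the small carton against the cleat left of mid-width, with the plate corners at about (325,128), (360,115), (377,166) and (342,179) in full-picture pixels. The tray is turned about 15°, with the bottle on its right side.

```bash
cat >> h.py <<'E'
def go(x,y,z,yaw=None):
    o=bot.get_obs(); p=o['tool_pos']; yw=o['tcp_rot'][2]
    print('t',round(o['time'],2),'now',p.round(1),'yaw',round(yw,3),'j',o['joint_positions'].round(2),'F',o['contact_force'].round(1),'w',round(o['grip_width'],1))
    if yaw is None: yaw=yw
    dt=-(yaw-yw); s=dt/(np.pi/2); n=int(np.ceil(abs(s)/.0945))
    if n and abs(dt)>.003: print('turn total',round(s,4),'rows',n,'each',round(s/n,4))
    d=np.array([x,y,z])-p; c,si=np.cos(yaw),np.sin(yaw)
    t=np.array([d@[c,si,0],d@[si,-c,0],-d[2]])/500
    n=max(1,int(np.ceil(np.linalg.norm(t)/.098))); print('shift total',t.round(4),'rows',n,'each',(t/n).round(4))
E
python3 -c "
from h import *
go(560,-205,250,.382)"
```

```text
t 0.1 now [211.8 480.  237.1] yaw 2.726 j [ 1.01  0.34  1.52  0.    1.28 -0.15] F [-0.3 -0.8  0.2] w 91.5
turn total 1.4921 rows 16 each 0.0933
shift total [ 0.1355  1.5308 -0.0258] rows 16 each [ 0.0085  0.0957 -0.0016]
```

Request:
step_arm([
  [1,0,0,0,0.0933],
  [1,0,0,0,0.0933],
  [1,0,0,0,0.0933],
  [1,0,0,0,0.0933],
  [1,0,0,0,0.0933],
  [1,0,0,0,0.0933],
  [1,0,0,0,0.0933],
  [1,0,0,0,0.0933],
])

```text
time: 0.9
tool_pos: [211.9, 480.1, 237.3]
tcp_rot: [-3.141, 0.001, 1.547]
contact_force: [1.0, 0.2, 0.1]
grip_width: 92.2
finger_force: 0.0
```

Request:
step_arm([
  [1,0,0,0,0.0933],
  [1,0,0,0,0.0933],
  [1,0,0,0,0.0933],
  [1,0,0,0,0.0933],
  [1,0,0,0,0.0933],
  [1,0,0,0,0.0933],
  [1,0,0,0,0.0933],
  [1,0,0,0,0.0933],
])

```text
time: 1.7
tool_pos: [211.9, 480.1, 237.3]
tcp_rot: [3.141, 0.001, 0.375]
contact_force: [0.4, 0.5, -0.2]
grip_width: 91.6
finger_force: 0.0
```

Request:
step_arm([
  [1,0.0085,0.0957,-0.0016,0],
  [1,0.0085,0.0957,-0.0016,0],
  [1,0.0085,0.0957,-0.0016,0],
  [1,0.0085,0.0957,-0.0016,0],
  [1,0.0085,0.0957,-0.0016,0],
  [1,0.0085,0.0957,-0.0016,0],
  [1,0.0085,0.0957,-0.0016,0],
  [1,0.0085,0.0957,-0.0016,0],
])

```text
time: 2.5
tool_pos: [386.2, 135.7, 244.1]
tcp_rot: [-3.141, 0.0, 0.381]
contact_force: [1.5, -0.0, -0.6]
grip_width: 91.8
finger_force: 0.0
```

Request:
step_arm([
  [1,0.0085,0.0957,-0.0016,0],
  [1,0.0085,0.0957,-0.0016,0],
  [1,0.0085,0.0957,-0.0016,0],
  [1,0.0085,0.0957,-0.0016,0],
  [1,0.0085,0.0957,-0.0016,0],
  [1,0.0085,0.0957,-0.0016,0],
  [1,0.0085,0.0957,-0.0016,0],
  [1,0.0085,0.0957,-0.0016,0],
])

```text
time: 3.3
tool_pos: [560.2, -207.0, 250.1]
tcp_rot: [-3.141, 0.0, 0.381]
contact_force: [0.8, 1.0, 0.0]
grip_width: 92.0
finger_force: 0.0
```

```bash
cat >> h.py <<'E'
def wcloud():
    f,cx,cy,R,t=cam('wrist'); im,d=bot.capture('wrist')
    v,u=np.mgrid[:400,:640]; x=(u-cx)/f; y=(v-cy)/f; th=np.hypot(x,y); k=np.tan(th)/np.maximum(th,1e-9)
    k[th>1.4]=np.nan
    P=np.stack([x*k*d,y*k*d,d],-1); W=(P-t)@R; W[d<=0]=np.nan
    return im,d,W
def wray(u,v,z):
    f,cx,cy,R,t=cam('wrist'); return _hit((u-cx)/f,(v-cy)/f,R,t,z,True)
def _hit(x,y,R,t,z,fish):
    th=np.hypot(x,y); k=np.tan(th)/max(th,1e-9) if fish else 1
    C=-R.T@t; r=R.T@np.array([x*k,y*k,1]); return (C+r*(z-C[2])/r[2])
E
python3 - <<'E'
from h import *
go(560,-205,250,.382)
im,d,W=wcloud(); save('w1.png',im); np.savez('w1.npz',im=im,W=W,d=d)
f,cx,cy,R,t=cam('wrist'); print(f,-R.T@t,R[2])
E
```

```text
t 3.3 now [ 560.2 -207.   250.1] yaw 0.381 j [-0.48  0.47  1.29  0.    1.38  0.71] F [0.8 1.  0. ] w 92.0
shift total [ 0.0012 -0.0039  0.0001] rows 1 each [ 0.0012 -0.0039  0.0001]
309.70691628693146 [ 631.75325877 -183.84077397  395.60968413] [-0.25840715 -0.1060343  -0.96019918]
```

View pics/w1.png

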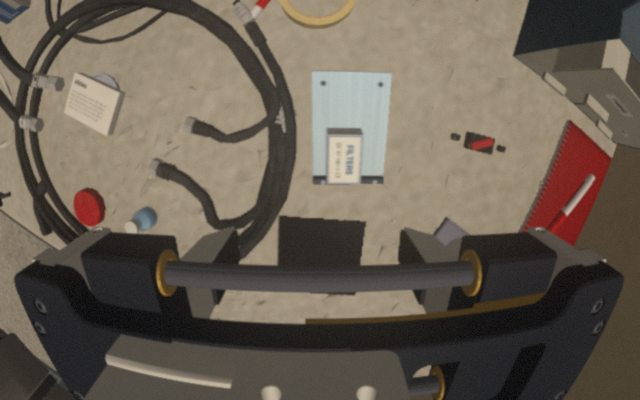

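The wrist view shows the stand upright in the image: upper corners (312,72) and (391,73), cleat at row ~180 and the small carton top at (328–361,132–183). The large carton is at (94,102).

```bash
cat > s.py <<'E'
from h import *
z=np.load('w1.npz'); im=z['im']; W=z['W']
# plane from bare plate
A=W[85:122,322:382].reshape(-1,3); A=A[~np.isnan(A).any(1)]
c=A.mean(0); n=np.linalg.svd(A-c)[2][2]; n*=np.sign(n[2])
print('normal',n.round(3),'tilt',np.degrees(np.arccos(n[2])).round(1),'yaw up',np.degrees(np.arctan2(-n[1],-n[0])).round(1), 'n',len(A),'c',c.round(1))
f,cx,cy,R,t=cam('wrist')
def onplane(u,v,off=0):
    x=(u-cx)/f;y=(v-cy)/f;th=np.hypot(x,y);k=np.tan(th)/th
    C=-R.T@t; r=R.T@np.array([x*k,y*k,1]); return C+r*(((c-C)@n+off)/(r@n))
hsv=cv2.cvtColor(im,cv2.COLOR_RGB2HSV).astype(int)
print(im[100,350],hsv[100,350],im[180,318],im[160,345])
# rows of plate edges
g=im.astype(int)
plate=(g[...,2]>=g[...,0]-5)&(g.sum(2)>300)
L=[];Rr=[]
for v in range(80,126,3):
    us=np.where(plate[v,290:420])[0]+290; L.append(onplane(us.min()-.5,v)); Rr.append(onplane(us.max()+.5,v))
L=np.array(L);Rr=np.array(Rr)
for E in(L,Rr):
    d=cv2.fitLine(E[:,:2].astype(np.float32),cv2.DIST_HUBER,0,.01,.01).ravel(); print('edge yaw',np.degrees(np.arctan2(d[1],d[0])).round(2)%180,d[2:])
top=[];cl=[]
for u in list(range(318,386,5)):
    vs=np.where(plate[60:130,u])[0]+60; top.append(onplane(u,vs.min()-.5))
for u in [316,319,322,367,371,375,380]:
    vs=np.where(plate[140:190,u])[0]+140; print(u,vs.max(),end=' '); cl.append(onplane(u,vs.max()+.5))
top=np.array(top);cl=np.array(cl)
print('width',np.linalg.norm(Rr.mean(0)-L.mean(0)))
mid=(L.mean(0)+Rr.mean(0))/2
x=np.r_[np.cos(.382),np.sin(.382),0]; 
d=cv2.fitLine(((L+Rr)/2)[:,:2].astype(np.float32),cv2.DIST_HUBER,0,.01,.01).ravel()
a=np.arctan2(d[1],d[0]); a=a if abs(a)<1.57 else a-np.pi*np.sign(a); print('yaw',a)
x=np.r_[np.cos(a),np.sin(a),0]; x-=n*(x@n); x/=np.linalg.norm(x)
st=(top-mid)@x; sc=(cl-mid)@x; print('top',st.round(1),'cleat',sc.round(1),'z cleat',cl[:,2].mean())
o=mid+x*np.median(sc); print('origin via cleat',o,'via top',mid+x*(np.median(st)-129))
# small carton top: points
white=(g.sum(2)>330)
m=np.zeros((400,640),np.uint8); H=(W-c)@n; sel=(H>17)&(H<32); m[115:190,320:370]=sel[115:190,320:370]
P=W[m>0]; y=np.cross(n,x); q=np.c_[(P-o)@x,(P-o)@y].astype(np.float32); print('carton in slope',cv2.minAreaRect(q),np.median(H[m>0]))
E
python3 s.py
```

```text
normal [-0.241 -0.097  0.966] tilt 15.1 yaw up 22.0 n 2213 c [ 649.  -209.7   43.4]
[183 194 190] [ 79  14 194] [82 81 81] [206 198 176]
edge yaw 22.78 [ 630.5224  -177.81802]
edge yaw 21.28 [ 674.9496  -253.93015]
316 175 319 175 322 182 367 175 371 175 375 182 380 175 width 87.20907413406515
yaw 0.38528243
top [36.2 36.2 36.2 36.2 36.3 36.3 36.4 35.4 35.5 35.7 35.9 36.1 35.2 35.4] cleat [ -93.3  -93.3 -103.3  -93.6  -93.6 -103.7  -93.6] z cleat 18.442662310316955
origin via cleat [ 568.12334892 -250.13539515   19.15332303] via top [ 568.81000033 -249.85682331   19.353126  ]
carton in slope ((33.76781463623047, 17.04646110534668), (40.08026123046875, 62.92289733886719), 89.92671203613281) 24.070038613792548
```

```bash
python3 -c "
from h import *
go(587,-224,45,.385)"
```

```text
t 3.35 now [ 562.3 -213.6  249. ] yaw 0.377 j [-0.49  0.48  1.28 -0.    1.38  0.71] F [-1.1 -4.2 -0.3] w 91.9
turn total -0.0052 rows 1 each -0.0052
shift total [0.0379 0.0377 0.408 ] rows 5 each [0.0076 0.0075 0.0816]
```

Request:
step_arm([
  [1,0,0,0,0],
  [1,0,0,0,0],
])

```text
time: 3.55
tool_pos: [559.3, -204.8, 249.7]
tcp_rot: [-3.14, 0.001, 0.38]
contact_force: [-0.3, 0.1, -0.4]
grip_width: 92.0
finger_force: 0.0
```

```bash
python3 - <<'E'
from h import *
im,d,W=wcloud(); np.savez('w1.npz',im=im,W=W,d=d); save('w2.png',im); go(587,-224,45,.385)
E
python3 s.py
```

```text
t 3.6 now [ 559.3 -204.2  250.2] yaw 0.381 j [-0.48  0.47  1.3   0.    1.38  0.71] F [0.6 0.3 0. ] w 91.6
turn total -0.0023 rows 1 each -0.0023
shift total [0.0364 0.0575 0.4104] rows 5 each [0.0073 0.0115 0.0821]
normal [-0.24  -0.098  0.966] tilt 15.0 yaw up 22.1 n 2213 c [ 647.9 -207.3   43.4]
[186 197 194] [ 82  14 197] [75 74 76] [216 206 182]
edge yaw 23.26 [ 625.8419  -168.89905]
edge yaw 21.5 [ 668.2664  -247.16978]
316 175 319 175 322 182 367 175 371 175 375 182 380 175 width 88.52178177967988
yaw 0.38508946
top [36.1 36.1 36.1 36.1 36.2 36.3 36.4 35.4 35.6 35.8 36.  36.2 35.3 35.6] cleat [ -93.8  -93.8 -103.7  -93.7  -93.6 -103.7  -93.6] z cleat 18.746212263874707
origin via cleat [ 565.33404407 -241.13508784   19.47123231] via top [ 566.07888452 -240.83325889   19.6867995 ]
carton in slope ((32.863033294677734, 6.9573516845703125), (40.224021911621094, 62.12637710571289), 89.87554931640625) 23.953778745947158
```

Request:
step_arm([
  [1,0.0193,0.029,0.04,0],
  [1,0.0193,0.029,0.04,0],
  [1,0,0,0.08,0],
  [1,0,0,0.08,0],
  [1,0,0,0.08,0],
  [1,0,0,0.06,0],
  [1,0,0,0.0304,0],
  [1,0,0,0,0],
])

```text
time: 4.4
tool_pos: [587.0, -222.6, 43.3]
tcp_rot: [-3.138, 0.003, 0.383]
contact_force: [-0.9, -0.2, 0.4]
grip_width: 91.9
finger_force: 0.0
```

Request:
step_arm([
  [0,0,0,0,0],
  [0,0,0,0,0],
  [0,0,0,0,0],
  [0,0,0,0,0],
  [0,0,0,0,0],
  [0,0,0,0,0],
  [0,0,0,0,0],
])

```text
time: 5.1
tool_pos: [588.5, -224.9, 45.3]
tcp_rot: [-3.142, -0.0, 0.381]
contact_force: [0.5, -0.2, 0.0]
grip_width: 40.7
finger_force: 0.1
```

Request:
step_arm([
  [0,0,0,0,0],
  [0,0,0,-0.06,0],
  [0,0,0,-0.09,0],
  [0,-0.0747,-0.0132,0,0],
  [0,-0.0747,-0.0132,0,0],
  [0,-0.0747,-0.0132,0,0],
  [0,-0.0747,-0.0133,0,0],
  [0,0,0,0,0],
])

```text
time: 5.9
tool_pos: [436.0, -255.8, 120.1]
tcp_rot: [-3.139, 0.002, 0.378]
contact_force: [0.4, -1.3, 0.4]
grip_width: 39.4
finger_force: 30.0
```

Request:
step_arm([
  [0,0,0,0.06,0],
  [0,0,0,0.06,0],
  [0,0,0,0.03,0],
  [0,0,0,0.015,0],
  [0,0,0,0.01,0],
  [0,0,0,0.008,0],
  [0,0,0,0.004,0],
  [0,0,0,0,0],
])

```text
time: 6.7
tool_pos: [441.8, -255.8, 28.8]
tcp_rot: [3.139, -0.003, 0.381]
contact_force: [2.2, 5.5, 9.4]
grip_width: 39.8
finger_force: 30.0
```

Request:
step_arm([
  [0,0,0,0,0],
  [0.7,0,0,0,0],
  [0.7,0,0,0,0],
  [0.8,0,0,0,0],
  [1,0,0,-0.05,0],
  [1,0,0,-0.1,0],
  [1,0,0,-0.1,0],
  [1,0,0,-0.1,0],
])

```text
time: 7.5
tool_pos: [439.6, -255.8, 203.6]
tcp_rot: [-3.141, 0.0, 0.381]
contact_force: [1.0, -0.7, 0.0]
grip_width: 89.3
finger_force: 0.0
```

```bash
python3 - <<'E'
from h import *
im,d,W=cloud('top'); save('top1.png',im[160:280,310:400].repeat(5,0).repeat(5,1)); np.savez('top1.npz',im=im,W=W)
Z=W[...,2]; m=np.zeros((400,640),np.uint8); m[190:260,330:395]=((Z>22)&(Z<50)&(im.sum(2)>350))[190:260,330:395]
P=W[m>0]; print(cv2.minAreaRect(P[:,:2].astype(np.float32)),P.mean(0),P[:,2].std(),len(P))
go(540,136,200,0)
# dish & carton
z=np.load('top0.npz'); im0=z['im']; W0=z['W']; Z0=W0[...,2]
m=np.zeros((400,640),np.uint8); m[150:215,165:240]=(np.abs(Z0-30)<6)[150:215,165:240]
P=W0[m>0]; print('carton',cv2.minAreaRect(P[:,:2].astype(np.float32)))
E
```

```text
((0.0, 0.0), (0.0, 0.0), 0.0) [nan nan nan] nan 0
t 7.55 now [ 442.8 -258.1  212.1] yaw 0.381 j [-0.68  0.33  1.61  0.    1.18  0.51] F [ 2.3 -1.1  6.6] w 90.4
turn total 0.2425 rows 3 each 0.0808
shift total [ 0.1945 -0.7882  0.0243] rows 9 each [ 0.0216 -0.0876  0.0027]
carton ((541.2256469726562, 151.8065185546875), (131.71307373046875, 65.05139923095703), 85.30268859863281)<stdin>:4: RuntimeWarning: Mean of empty slice.
  ret = um.true_divide(
  ret = _var(a, axis=axis, dtype=dtype, out=out, ddof=ddof,
  arrmean = um.true_divide(arrmean, div, out=arrmean,
  ret = ret.dtype.type(ret / rcount)
```

View pics/top1.png

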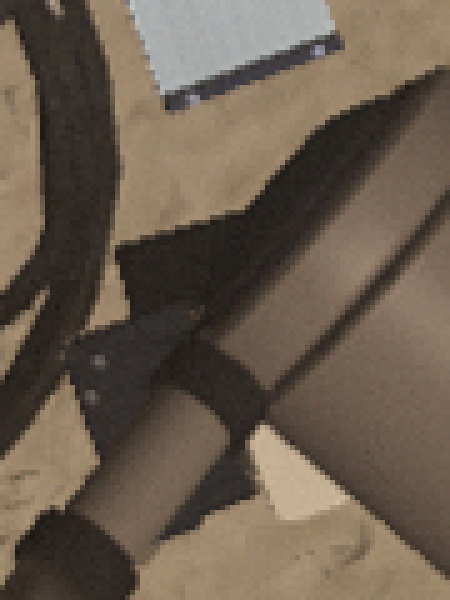

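The top view has the arm hiding the carton on the mat; the stand is empty now. I'll move over to the large carton and look from near.

Request:
step_arm([
  [1,0,0,0,-0.0882],
  [1,0,0,0,-0.0882],
  [1,0,0,0,-0.0882],
  [1,0,0,0,-0.0882],
  [1,0,0,0,-0.0882],
  [1,0,0,0,-0.0882],
  [1,0,0,0,-0.0882],
  [1,0,0,0,-0.0882],
])

```text
time: 8.35
tool_pos: [439.9, -256.0, 201.4]
tcp_rot: [-3.141, -0.0, 1.495]
contact_force: [0.0, 1.0, -0.4]
grip_width: 91.7
finger_force: 0.0
```

Request:
step_arm([
  [1,0.0924,0.0211,0,0],
  [1,0.0924,0.0211,0,0],
  [1,0.0924,0.0211,0,0],
  [1,0.0924,0.0211,0,0],
  [1,0.0924,0.0211,0,0],
  [1,0.0924,0.0211,0,0],
  [1,0.0924,0.0211,0,0],
  [1,0,0,0,0],
])

```text
time: 9.15
tool_pos: [540.7, 65.4, 201.3]
tcp_rot: [3.141, -0.002, 1.495]
contact_force: [0.4, 0.4, 0.1]
grip_width: 91.8
finger_force: 0.0
```

Request:
step_arm([
  [1,0,0,0,0],
  [1,0,0,0,0],
  [1,0,0,0,0],
])

```text
time: 9.45
tool_pos: [539.7, 59.0, 201.8]
tcp_rot: [-3.141, 0.0, 1.487]
contact_force: [-0.1, -0.8, 0.6]
grip_width: 91.7
finger_force: 0.0
```

```bash
python3 - <<'E'
from h import *
im,d,W=wcloud(); save('w3.png',im); np.savez('w3.npz',im=im,W=W)
go(540,136,100,1.489)
im,d,W=cloud('top'); np.savez('top2.npz',im=im,W=W)
Z=W[...,2]; m=np.zeros((400,640),np.uint8); m[190:260,330:395]=((Z>22)&(Z<50)&(im.sum(2)>350))[190:260,330:395]
P=W[m>0]; print('small',cv2.minAreaRect(P[:,:2].astype(np.float32)),P.mean(0),P[:,2].std(),len(P))
E
```

```text
t 9.5 now [539.8  59.  201.9] yaw 1.487 j [-0.03  0.41  1.53 -0.    1.21  0.05] F [-0.  -0.3  0.8] w 91.6
shift total [ 0.1536 -0.0122  0.2037] rows 3 each [ 0.0512 -0.0041  0.0679]
small ((446.40655517578125, -256.7241516113281), (60.59183120727539, 39.11663818359375), 20.924516677856445) [ 446.15678569 -256.57595459   31.8804046 ] 1.688098932356851 426
```

View pics/w3.png

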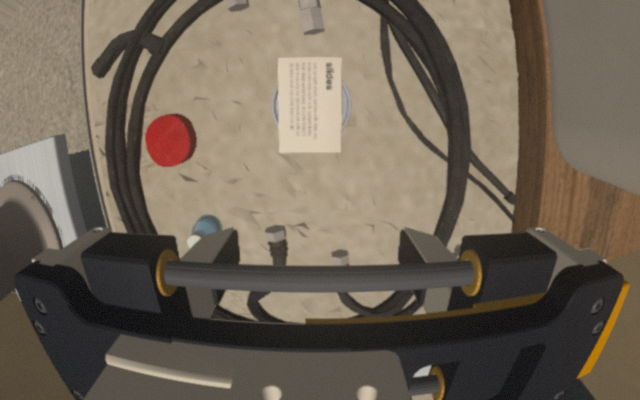

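The wrist view shows the large carton at (277–341, 57–153), straight in the image, over the dish. Measuring it from the depth.

```bash
python3 - <<'E'
from h import *
z=np.load('w3.npz'); im=z['im']; W=z['W']; Z=W[...,2]
m=np.zeros((400,640),np.uint8); m[40:170,255:365]=(np.abs(Z-30)<7)[40:170,255:365]
c=max(cv2.findContours(m,0,1)[0],key=cv2.contourArea); m=cv2.drawContours(m*0,[c],-1,1,-1)&m
P=W[m>0]; print(cv2.minAreaRect(P[:,:2].astype(np.float32)),np.nanmedian(P[:,2]),len(P))
r=((Z>9)&(Z<15)&(im.astype(int)[...,2]>=im.astype(int)[...,0]-20)); r[:, :265]=0; r[:,365:]=0; r[:70]=0; r[150:]=0
Q=W[r]; print('rimpts',len(Q)); 
if len(Q)>10: print(cv2.minEnclosingCircle(Q[:,:2].astype(np.float32)))
print('table z',np.nanmedian(Z[180:220,290:330]))
E
```

```text
((536.202880859375, 139.7296142578125), (99.79846954345703, 65.4172592163086), 85.63850402832031) 29.656971625616052 6028
rimpts 301
((537.458740234375, 139.31597900390625), 43.438079833984375)
table z 3.1178311564092676
```

Request:
step_arm([
  [1,0.0785,-0.0079,0.04,-0.004],
  [1,0.0785,-0.0079,0.04,0],
  [1,0,0,0.08,0],
  [1,0,0,0.08,0],
  [1,0,0,0.06,0],
  [1,0,0,0.035,0],
  [1,0,0,0.017,0],
  [1,0,0,0,0],
])

```text
time: 10.35
tool_pos: [537.8, 138.7, 25.1]
tcp_rot: [-3.14, 0.0, 1.495]
contact_force: [0.0, 0.5, 0.3]
grip_width: 92.1
finger_force: 0.0
```

Request:
step_arm([
  [1,0,0,0,0],
  [0,0,0,0,0],
  [0,0,0,0,0],
  [0,0,0,0,0],
  [0,0,0,0,0],
  [0,0,0,0,0],
  [0,0,0,0,0],
])

```text
time: 11.05
tool_pos: [538.2, 139.4, 26.2]
tcp_rot: [3.141, -0.0, 1.496]
contact_force: [-2.3, -0.1, 5.1]
grip_width: 64.7
finger_force: 30.0
```

Gripped at 64.7 mm. I'll lift, check the dish without the carton from the top camera, and turn.

Request:
step_arm([
  [0,0,0,-0.03,0],
  [0,0,0,-0.06,0],
  [0,0,0,-0.09,0],
  [0,0,0,-0.09,0],
  [0,0,0,-0.03,0],
  [0,-0.09,0,0,0],
  [0,-0.09,0,0,0],
  [0,-0.09,0,0,0],
])

```text
time: 11.85
tool_pos: [527.6, 3.6, 175.7]
tcp_rot: [3.141, 0.0, 1.497]
contact_force: [0.5, 0.1, -1.9]
grip_width: 64.8
finger_force: 30.0
```

Request:
step_arm([
  [0,0,0,0,0.09],
  [0,0,0,0,0.09],
  [0,0,0,0,0.09],
  [0,0,0,0,0.09],
  [0,0,0,0,0.09],
  [0,0,0,0,0.09],
  [0,0,0,0,0.09],
  [0,0,0,0,0.0768],
])

```text
time: 12.65
tool_pos: [527.8, 4.7, 175.4]
tcp_rot: [-3.141, 0.001, 0.38]
contact_force: [-0.9, -0.9, -1.7]
grip_width: 64.9
finger_force: 30.0
```

```bash
python3 - <<'E'
from h import *
im,d,W=cloud('top'); np.savez('top3.npz',im=im,W=W)
im2,d,W2=cloud('side'); np.savez('side3.npz',im=im2,W=W2)
a=cv2.resize(im[150:215,165:240],None,fx=5,fy=5,interpolation=cv2.INTER_CUBIC); b=im2[260:345,240:350]; b=cv2.resize(b,None,fx=3.8,fy=3.8)[:323]
o=np.zeros((325,800,3),np.uint8); o[:,:375]=a; o[:b.shape[0],380:380+b.shape[1]]=b[:,:420]; save('dish.png',o)
x,y,n=[np.array(v) for v in ([.895,.363,.259],[-.3756,.9268,0],[-.2399,-.0972,.9659])]
print(np.array([566,-241,20])+54*x+9*n)
go(610,-220,140,.385)
E
```

```text
[ 612.1709 -222.2728   42.6791]
t 12.75 now [527.9   4.7 175.4] yaw 0.384 j [-0.14  0.41  1.61  0.    1.13  1.05] F [-0.7 -0.3 -1.8] w 64.6
shift total [-0.0165  0.4782  0.0709] rows 5 each [-0.0033  0.0956  0.0142]
```

View pics/dish.png

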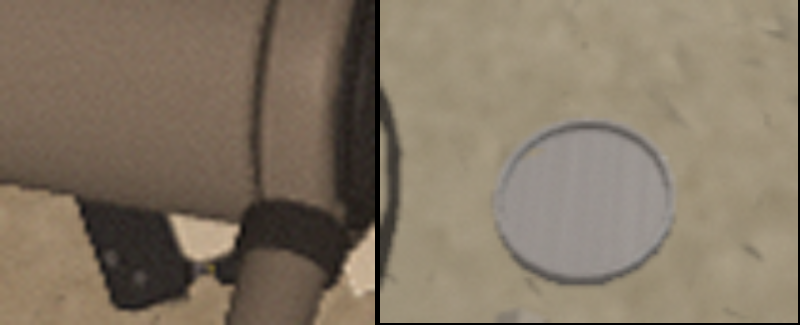

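The side view shows the empty dish clearly, so it can be measured from there later. The arm hides the dish in the top view. Now over to the stand.

Request:
step_arm([
  [0,-0.002,0.0811,0,0],
  [0,-0.0017,0.0811,0,0],
  [0,-0.0017,0.0811,0,0],
  [0,-0.0017,0.0811,0,0],
  [0,-0.0018,0.0811,0,0],
  [0,-0.0018,0.0812,0.05,0],
  [0,0,0,0.08,0],
  [0,0,0,0.04,0],
])

```text
time: 13.55
tool_pos: [612.8, -223.6, 86.6]
tcp_rot: [-3.138, 0.003, 0.387]
contact_force: [-0.3, 0.5, -1.5]
grip_width: 64.7
finger_force: 30.0
```

Request:
step_arm([
  [0,0,0,0,0],
  [0,0,0,0,0],
  [0,0,0,0,0],
])

```text
time: 13.85
tool_pos: [615.6, -223.0, 92.8]
tcp_rot: [3.139, -0.002, 0.387]
contact_force: [-0.1, 0.8, -1.0]
grip_width: 64.8
finger_force: 30.0
```

```bash
python3 - <<'E'
from h import *
im,d,W=wcloud(); save('w4.png',im); np.savez('w4.npz',im=im,W=W); go(614.3,-222.8,49,.385)
E
```

```text
t 13.9 now [ 615.6 -223.    92.9] yaw 0.387 j [-0.46  0.71  1.32  0.    1.11  0.72] F [-0.5  0.6 -1.8] w 64.9
shift total [-0.0022 -0.0014  0.0878] rows 1 each [-0.0022 -0.0014  0.0878]
```

View pics/w4.png

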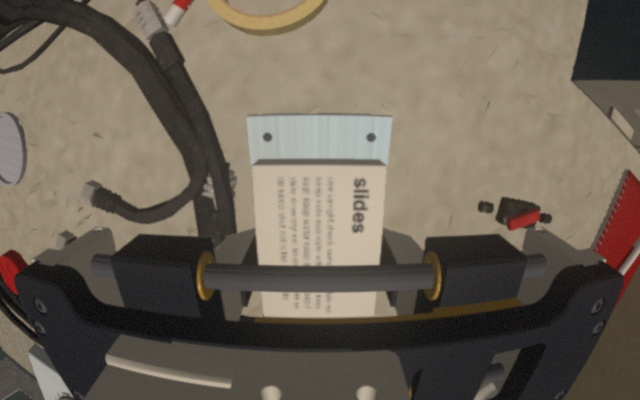

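The carton is centred over the stand (its mid column ~320 matches the plate's). Lowering.

Request:
step_arm([
  [0,-0.0022,0,0.04,0],
  [0,0,0,0.018,0],
  [0,0,0,0.008,0],
  [0,0,0,0.006,0],
  [0,0,0,0.005,0],
  [0,0,0,0.005,0],
  [0,0,0,0.003,0],
  [0,0,0,0,0],
])

```text
time: 14.7
tool_pos: [613.2, -223.4, 49.6]
tcp_rot: [3.142, 0.0, 0.386]
contact_force: [-6.1, -0.4, 4.9]
grip_width: 64.6
finger_force: 30.0
```

Request:
step_arm([
  [0,0,0,0.002,0],
  [0.85,0,0,0,0],
  [0.85,0,0,0,0],
  [0.85,0,0,0,0],
  [1,0,0,-0.03,0],
  [1,0,0,-0.08,0],
  [1,-0.05,0,-0.08,0],
  [1,-0.09,0,-0.08,0],
])

```text
time: 15.5
tool_pos: [556.8, -246.5, 178.6]
tcp_rot: [3.139, -0.003, 0.388]
contact_force: [0.6, -0.7, 0.7]
grip_width: 91.8
finger_force: 0.0
```

Request:
step_arm([
  [1,-0.03,0,-0.02,0],
  [1,0,0,0,0],
  [1,0,0,0,0],
  [1,0,0,0,0],
])

```text
time: 15.9
tool_pos: [542.1, -251.5, 184.0]
tcp_rot: [-3.139, 0.001, 0.386]
contact_force: [-0.1, -0.2, -0.6]
grip_width: 92.1
finger_force: 0.0
```

```bash
python3 - <<'E'
from h import *
im,d,W=wcloud(); save('w5.png',im); np.savez('w5.npz',im=im,W=W); go(614.3,-222.8,49,.385)
E
```

```text
t 15.95 now [ 542.1 -251.5  183.8] yaw 0.386 j [-0.56  0.52  1.39  0.    1.23  0.62] F [ 0.3  0.5 -0.5] w 91.9
shift total [0.1554 0.001  0.2697] rows 4 each [0.0388 0.0003 0.0674]
```

View pics/w5.png

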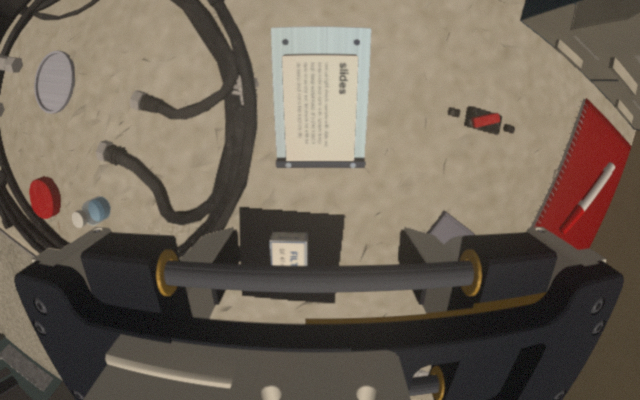

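The carton lies on the stand, its lower end at the cleat (row ~162) and centred. Checking it in the slope frame.

```bash
python3 - <<'E'
from h import *
z=np.load('w5.npz'); im=z['im']; W=z['W']; g=im.astype(int)
def fit(A):
    A=A[~np.isnan(A).any(1)]; c=A.mean(0); n=np.linalg.svd(A-c)[2][2]; return c,n*np.sign(n[2])
c1,n1=fit(W[32:46,285:360].reshape(-1,3)); c2,n2=fit(W[65:150,290:348].reshape(-1,3))
print('plate',n1.round(3),'carton',n2.round(3),'ang',np.arccos(n1@n2))
n=n2; H=(W-c2)@n; m=np.zeros((400,640),np.uint8); m[45:170,275:365]=(np.abs(H)<3.5)[45:170,275:365]&(g[...,0]>g[...,2]+8)[45:170,275:365]
c=max(cv2.findContours(m,0,1)[0],key=cv2.contourArea);m=cv2.drawContours(m*0,[c],-1,1,-1)
P=W[(m>0)&(np.abs(H)<3.5)]
a=.385; x=np.r_[np.cos(a),np.sin(a),0]; x-=n*(x@n); x/=np.linalg.norm(x); y=np.cross(n,x); o=np.array([566.5,-241.5,20])
print('carton',cv2.minAreaRect(np.c_[(P-o)@x,(P-o)@y].astype(np.float32)), 'height',(P-o).mean(0)@n,'plate h',(c1-o)@n)
pl=((g[...,2]>=g[...,0]-5)&(g.sum(2)>300)); Q=W[20:50,265:380][pl[20:50,265:380]]; Q=Q[~np.isnan(Q).any(1)]; q=np.c_[(Q-o)@x,(Q-o)@y]
print('plate top edge',np.percentile(q[:,0],99),'y range',np.percentile(q[:,1],[1,99]))
E
```

```text
plate [-0.221 -0.089  0.971] carton [-0.24  -0.099  0.966] ang 0.022719816456089753
carton ((53.606651306152344, 1.0160713195800781), (100.36029052734375, 65.8642578125), 0.22353392839431763) height 17.701840000631456 plate h -0.3458405468538537
plate top edge 127.584263464585 y range [-42.97322659  43.06382995]
```

Request:
step_arm([
  [1,0,0,-0.09,0],
  [1,-0.055,0.07,0,0],
  [1,-0.055,0.07,0,0],
  [1,-0.055,0.07,0,0],
  [1,-0.055,0.07,0,0],
  [1,-0.055,0.07,0,0],
  [1,0,0,0,0],
  [1,0,0,0,0],
])

```text
time: 16.75
tool_pos: [480.1, -466.4, 228.4]
tcp_rot: [-3.138, 0.0, 0.384]
contact_force: [-0.6, 1.0, -0.4]
grip_width: 91.8
finger_force: 0.0
```

Request:
step_arm([
  [1,0,0,0,0],
  [1,0,0,0,0],
])

```text
time: 16.95
tool_pos: [481.1, -464.7, 230.3]
tcp_rot: [-3.141, -0.0, 0.387]
contact_force: [0.5, -0.1, -0.4]
grip_width: 91.6
finger_force: 0.0
```

```bash
python3 - <<'E'
from h import *
im,d,W=wcloud(); save('w6.png',im); np.savez('w6.npz',im=im,W=W); go(522,-449,70,.385)
Z=W[...,2]; m=(Z>98)&(Z<118)&(np.hypot(W[...,0]-522,W[...,1]+449)<45); P=W[m]
print('cap',cv2.minEnclosingCircle(P[:,:2].astype(np.float32)),np.median(P[:,2]),len(P))
# dish from stored wrist/side views: metal depth pixels
s=np.load('side3.npz'); W=s['W']; Z=W[...,2]; g=s['im'].astype(int)
m=(np.hypot(W[...,0]-538,W[...,1]-138)<70)&(g[...,2]>=g[...,0]-12); m=m.astype(np.uint8)
c=max(cv2.findContours(m,0,1)[0],key=cv2.contourArea); e=cv2.fitEllipse(c); print('ellipse',e)
f,cx,cy,R,t=cam('side'); P=np.array([_hit((p[0,0]-cx)/f,(p[0,1]-cy)/f,R,t,12,False) for p in c]) if 0 else None
import h
P=np.array([h._hit((p[0,0]-cx)/f,(p[0,1]-cy)/f,R,t,10,False) for p in c]); print('dish side',cv2.minEnclosingCircle(P[:,:2].astype(np.float32)),P.mean(0), np.nanmedian(Z[m>0]))
w=np.load('w5.npz'); W=w['W'];g=w['im'].astype(int); m=np.zeros((400,640),bool); m[45:118,30:82]=(g[...,2]>=g[...,0]-4)[45:118,30:82]; P=W[m]; P=P[~np.isnan(P).any(1)]; print('dish w5',np.median(P,0),cv2.minAreaRect(P[:,:2].astype(np.float32)),len(P))
E
```

```text
t 17.0 now [ 481.1 -464.8  230.5] yaw 0.387 j [-0.88  0.62  1.08  0.    1.44  0.3 ] F [0.3 0.4 0.6] w 92.1
shift total [0.0877 0.0014 0.321 ] rows 4 each [0.0219 0.0004 0.0803]
cap ((519.4228515625, -446.80853271484375), 23.024354934692383) 107.50759540489445 2016
ellipse ((298.52215576171875, 22.7315673828125), (42.35257339477539, 53.54060363769531), 171.75901794433594)
dish side ((924.2176513671875, -1777.65673828125), 530.3603515625) [  936.36778612 -1776.48185261    10.        ] 273.7868110810175
dish w5 [nan nan nan] ((0.0, 0.0), (0.0, 0.0), 0.0) 0
  return _methods._mean(a, axis=axis, dtype=dtype,
  ret = um.true_divide(
```

View pics/w6.png

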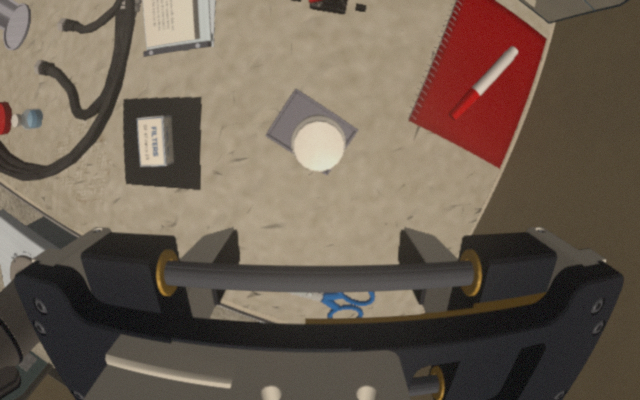

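The wrist view shows the bottle cap at (318,145) over the tray, which lies at (297,90)–(357,130) turned roughly 40° from the gripper. Gripping the bottle.

Request:
step_arm([
  [1,0.0433,-0.001,0,0],
  [1,0.0433,0,0,0],
  [1,0,0,0.07,0],
  [1,0,0,0.08,0],
  [1,0,0,0.08,0],
  [1,0,0,0.06,0],
  [1,0,0,0.039,0],
  [1,0,0,0,0],
])

```text
time: 17.8
tool_pos: [519.3, -447.0, 62.7]
tcp_rot: [-3.136, 0.002, 0.387]
contact_force: [-0.0, 0.7, -0.4]
grip_width: 91.7
finger_force: 0.0
```

Request:
step_arm([
  [1,0,0,0,0],
  [0,0,0,0,0],
  [0,0,0,0,0],
  [0,0,0,0,0],
  [0,0,0,0,0],
  [0,0,0,0,0],
  [0,0,0,0,0],
  [0,0,0,0,0],
])

```text
time: 18.6
tool_pos: [520.2, -449.4, 66.1]
tcp_rot: [-3.142, -0.0, 0.385]
contact_force: [-1.3, 0.7, 1.5]
grip_width: 52.3
finger_force: 29.9
```

Request:
step_arm([
  [0,0,0,-0.02,0],
  [0,0,0,-0.04,0],
  [0,0,0,-0.06,0],
  [0,0,0,-0.06,0],
  [0,0,0,-0.03,0],
  [0,0.01,-0.0367,0,0],
  [0,0.0234,-0.0767,0,0],
  [0,0.0234,-0.0767,0,0],
])

```text
time: 19.4
tool_pos: [510.2, -350.0, 171.3]
tcp_rot: [3.141, -0.0, 0.384]
contact_force: [0.5, 0.8, -1.0]
grip_width: 53.3
finger_force: 29.9
```

Request:
step_arm([
  [0,0.0234,-0.0767,0,0],
  [0,0.0234,-0.0767,0,0],
  [0,0.0234,-0.0767,0,0],
  [0,0.0234,-0.0767,0,0],
  [0,0.0234,-0.0767,0,0],
  [0,0.0234,-0.0767,0,0],
  [0,0.0234,-0.0767,0,0],
  [0,0.0234,-0.0767,0,0],
])

```text
time: 20.2
tool_pos: [481.9, -29.7, 171.8]
tcp_rot: [3.141, -0.001, 0.385]
contact_force: [0.5, 0.4, -1.2]
grip_width: 53.0
finger_force: 29.9
```

Request:
step_arm([
  [0,0.0234,-0.0767,0,0],
  [0,0.0234,-0.0767,0,0],
  [0,0.0234,-0.0767,0,0],
  [0,0.0134,-0.04,0,0],
  [0,0,0,0,0],
  [0,0,0,0,0],
  [0,0,0,0,0],
])

```text
time: 20.9
tool_pos: [470.3, 108.8, 171.3]
tcp_rot: [3.141, -0.0, 0.384]
contact_force: [-0.0, -0.1, -1.2]
grip_width: 52.9
finger_force: 29.9
```

```bash
python3 - <<'E'
from h import *
im,d,W=wcloud(); save('w7.png',im); np.savez('w7.npz',im=im,W=W,cam=np.array(cam('wrist'),object)); go(538,138,100,.385)
ti,d,TW=cloud('top'); np.savez('top7.npz',im=ti,W=TW)
E
```

```text
t 20.95 now [470.3 108.6 171.2] yaw 0.384 j [ 0.07  0.33  1.74 -0.    1.07  1.26] F [ 0.3  0.  -1.1] w 52.6
shift total [ 0.1475 -0.0036  0.1424] rows 3 each [ 0.0492 -0.0012  0.0475]
```

View pics/w7.png

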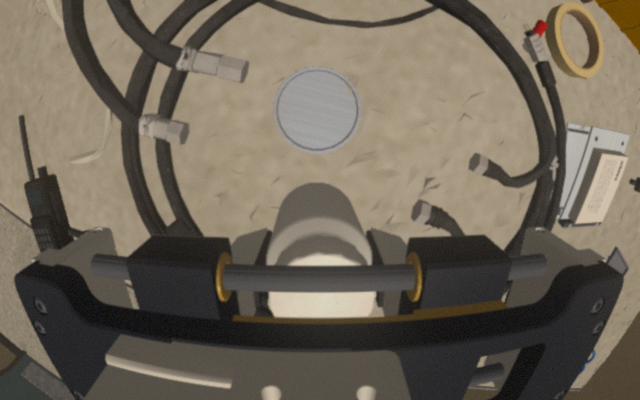

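The wrist view shows the dish at (275–359, 68–152), and the bottle upright in the gripper, centred at column ~321. Casting rays for the dish centre from this view and the earlier side view.

```bash
python3 - <<'E'
from h import *; import h
def circ(im,box,f,cx,cy,R,t,fish):
    u0,v0,u1,v1=box; g=im.astype(int); m=np.zeros((400,640),np.uint8); m[v0:v1,u0:u1]=(g[...,0]-g[...,2]<14)[v0:v1,u0:u1]
    m=cv2.morphologyEx(m,cv2.MORPH_OPEN,np.ones((3,3))); c=max(cv2.findContours(m,0,1)[0],key=cv2.contourArea); hull=cv2.convexHull(c)
    print(cv2.boundingRect(hull))
    P=np.array([h._hit((p[0,0]-cx)/f,(p[0,1]-cy)/f,R,t,11,fish) for p in hull])[:,:2].astype(np.float32)
    print(cv2.minEnclosingCircle(P), cv2.fitEllipse(P))
z=np.load('w7.npz',allow_pickle=True); f,cx,cy,R,t=z['cam']; circ(z['im'],(262,55,372,160),f,cx,cy,R,t,True)
s=np.load('side3.npz'); circ(s['im'],(262,285,325,340),*cam('side'),False)
# bottle body front edge in wrist cloud
W=z['W']; m=np.zeros((400,640),bool); m[175:232,275:366]=True; P=W[m]; P=P[(P[:,2]>85)&(P[:,2]<150)]
from scipy.optimize import least_squares
r=least_squares(lambda q:np.hypot(P[:,0]-q[0],P[:,1]-q[1])-27,[470,109],loss='soft_l1'); print('bottle',r.x,np.abs(r.fun).mean(),len(P))
# tray from top
z=np.load('top7.npz'); im=z['im'].astype(int); print(im[193,438],im[193,425],im[230,438])
m=np.zeros((400,640),np.uint8); m[165:225,405:475]=((im[...,0]-im[...,2]<22)&(im.sum(2)<330))[165:225,405:475]
c=max(cv2.findContours(cv2.morphologyEx(m,cv2.MORPH_OPEN,np.ones((3,3))),0,1)[0],key=cv2.contourArea); f,cx,cy,R,t=cam('top')
P=np.array([h._hit((p[0,0]-cx)/f,(p[0,1]-cy)/f,R,t,12,False) for p in c])[:,:2].astype(np.float32); print('tray',cv2.minAreaRect(P))
E
```

```text
(274, 67, 87, 87)
((537.2767944335938, 139.22201538085938), 43.40874099731445) ((537.3794555664062, 139.1759033203125), (85.06116485595703, 86.5646743774414), 128.4116668701172)
(271, 292, 46, 43)
((539.6431884765625, 140.3838653564453), 44.504180908203125) ((539.097900390625, 140.07354736328125), (84.88410186767578, 89.19998168945312), 17.39240837097168)
bottle [468.7529174 111.1881851] 0.23626751847485652 928
[107  93  87] [108  96  93] [159 138 110]
tray ((522.365966796875, -437.9735107421875), (88.74312591552734, 65.45027923583984), 78.50352478027344)
```

Request:
step_arm([
  [0,0.05,-0.001,0,0],
  [0,0.05,-0.001,0,0],
  [0,0.0484,-0.0012,0.04,0],
  [0,0,0,0.06,0],
  [0,0,0,0.05,0],
  [0,0,0,0.025,0],
  [0,0,0,0.016,0],
  [0,0,0,0.008,0],
])

```text
time: 21.8
tool_pos: [538.6, 138.6, 71.5]
tcp_rot: [3.142, -0.0, 0.385]
contact_force: [0.3, 0.1, -0.6]
grip_width: 53.0
finger_force: 29.9
```

Request:
step_arm([
  [0,0,0,0.005,0],
  [0,0,0,0.003,0],
  [0,0,0,0,0],
  [0,0,0,0,0],
])

```text
time: 22.2
tool_pos: [538.6, 139.1, 68.1]
tcp_rot: [3.141, -0.001, 0.385]
contact_force: [-0.4, -0.3, -0.5]
grip_width: 52.6
finger_force: 29.9
```

Request:
step_arm([
  [0,0,0,0.003,0],
  [0,0,0,0.001,0],
  [0,0,0,0,0],
])

```text
time: 22.5
tool_pos: [538.7, 139.2, 66.1]
tcp_rot: [3.141, -0.001, 0.385]
contact_force: [0.2, 0.3, 4.1]
grip_width: 52.5
finger_force: 29.9
```

Contact of 4 N, so it's on the floor. Releasing and rising.

Request:
step_arm([
  [0.75,0,0,0,0],
  [0.9,0,0,0,0],
  [1,0,0,0,0],
  [1,0,0,0,0],
  [1,0,0,0,0],
  [1,0,0,-0.05,0],
  [1,0,0,-0.09,0],
  [1,0,0,-0.09,0],
])

```text
time: 23.3
tool_pos: [537.7, 138.9, 181.2]
tcp_rot: [-3.141, 0.002, 0.385]
contact_force: [1.4, 1.1, -0.0]
grip_width: 92.0
finger_force: 0.0
```

Request:
step_arm([
  [1,0,0,-0.05,0],
  [1,-0.08,0,0,0],
  [1,-0.08,0,0,0],
  [1,0,0,0,0],
  [1,0,0,0,0],
  [1,0,0,0,0],
])

```text
time: 23.9
tool_pos: [465.3, 109.1, 205.9]
tcp_rot: [3.141, -0.002, 0.385]
contact_force: [-0.1, -0.4, -0.6]
grip_width: 91.9
finger_force: 0.0
```

```bash
python3 - <<'E'
from h import *
im,d,W=wcloud(); save('w8.png',im); Z=W[...,2]; m=(Z>98)&(Z<118)&(np.hypot(W[...,0]-538,W[...,1]-139)<45); P=W[m]
print('cap',cv2.minEnclosingCircle(P[:,:2].astype(np.float32)),np.median(P[:,2]),len(P)); go(446.4,-256.7,35,.366)
E
```

```text
cap ((538.0348510742188, 140.97137451171875), 22.833507537841797) 107.47958868337105 2490
t 23.95 now [465.3 109.2 205.7] yaw 0.385 j [0.07 0.29 1.7  0.   1.15 1.26] F [ 1.4  1.1 -0.8] w 91.7
turn total 0.0124 rows 1 each 0.0124
shift total [-0.2972  0.6698  0.3413] rows 9 each [-0.033   0.0744  0.0379]
```

Request:
step_arm([
  [1,0,0,0,0.0124],
  [1,-0.0428,0.0954,0,0],
  [1,-0.0428,0.0954,0,0],
  [1,-0.0428,0.0954,0,0],
  [1,-0.0428,0.0954,0,0],
  [1,-0.0428,0.0954,0,0],
  [1,-0.0428,0.0954,0,0],
  [1,-0.0426,0.0953,0,0],
])

```text
time: 24.75
tool_pos: [444.7, -242.8, 205.3]
tcp_rot: [3.142, -0.0, 0.365]
contact_force: [1.1, 1.2, 0.0]
grip_width: 91.7
finger_force: 0.0
```

Request:
step_arm([
  [1,0,0,0,0],
  [1,0,0,0.08,0],
  [1,0,0,0.08,0],
  [1,0,0,0.08,0],
  [1,0,0,0.06,0],
  [1,0,0,0.03,0],
  [1,0,0,0.023,0],
  [1,0,0,0,0],
])

```text
time: 25.55
tool_pos: [444.4, -239.7, 27.6]
tcp_rot: [-3.139, 0.001, 0.366]
contact_force: [-0.3, -0.1, 0.5]
grip_width: 92.1
finger_force: 0.0
```

```bash
python3 -c "
from h import *
go(445,-256,29,.366)
W=np.load('w6.npz')['W'];Z=W[...,2];m=np.zeros((400,640),bool);m[110:175,130:180]=(abs(Z-32)<6)[110:175,130:180];P=W[m];print(cv2.minAreaRect(P[:,:2].astype(np.float32)))"
```

```text
t 25.55 now [ 444.4 -239.7   27.6] yaw 0.366 j [-0.65  0.58  1.82  0.    0.74  0.56] F [-0.3 -0.1  0.5] w 92.1
shift total [-0.0105  0.0309 -0.0027] rows 1 each [-0.0105  0.0309 -0.0027]
((443.2236328125, -254.1070098876953), (62.41514587402344, 42.253662109375), 20.97919464111328)
```

Request:
step_arm([
  [1,-0.0105,0.03,-0.002,0],
  [1,0,0,0,0],
  [1,0,0,0,0],
  [0,0,0,0,0],
  [0,0,0,0,0],
  [0,0,0,0,0],
  [0,0,0,0,0],
  [0,0,0,0,0],
])

```text
time: 26.35
tool_pos: [445.1, -256.3, 30.0]
tcp_rot: [-3.141, -0.0, 0.366]
contact_force: [-0.3, 0.5, 0.0]
grip_width: 56.4
finger_force: 0.0
```

Request:
step_arm([
  [0,0,0,0,0],
  [0,0,0,0,0],
])

```text
time: 26.55
tool_pos: [445.1, -256.3, 30.0]
tcp_rot: [-3.141, -0.0, 0.366]
contact_force: [-0.5, 0.4, 0.9]
grip_width: 40.2
finger_force: 0.2
```

Gripped. Lift, turn by −1.004 rad (−0.639), move over the tray and look.

Request:
step_arm([
  [0,0,0,0,0],
  [0,0,0,-0.04,0],
  [0,0,0,-0.08,0],
  [0,0,0,-0.08,0],
  [0,0,0,-0.04,0],
  [0,0,0,0,-0.09],
  [0,0,0,0,-0.09],
  [0,0,0,0,-0.09],
])

```text
time: 27.35
tool_pos: [445.1, -256.3, 150.2]
tcp_rot: [3.141, -0.0, 0.796]
contact_force: [-0.1, -0.1, 0.1]
grip_width: 39.8
finger_force: 30.0
```

Request:
step_arm([
  [0,0,0,0,-0.09],
  [0,0,0,0,-0.09],
  [0,0,0,0,-0.09],
  [0,0,0,0,-0.09],
  [0,0,0,0,-0.009],
  [0,0,0,0,0],
])

```text
time: 27.95
tool_pos: [445.1, -256.3, 149.9]
tcp_rot: [-3.141, -0.0, 1.367]
contact_force: [0.8, -0.4, -0.6]
grip_width: 39.4
finger_force: 30.0
```

```bash
python3 -c "
from h import *
go(505,-520,150,1.37)"
```

```text
t 27.95 now [ 445.1 -256.3  149.9] yaw 1.367 j [-0.67  0.41  1.68  0.    1.05 -0.47] F [ 0.8 -0.4 -0.6] w 39.4
turn total -0.0022 rows 1 each -0.0022
shift total [-4.929e-01  2.226e-01 -1.000e-04] rows 6 each [-0.0821  0.0371 -0.    ]
```

Request:
step_arm([
  [0,-0.07,0.0318,-0.02,0],
  [0,-0.07,0.0318,-0.02,0],
  [0,-0.07,0.0318,0,0],
  [0,-0.07,0.0318,0,0],
  [0,-0.07,0.0318,0,0],
  [0,-0.07,0.0318,0,0],
  [0,-0.07,0.0318,0,0],
  [0,0,0,0,0],
])

```text
time: 28.75
tool_pos: [504.5, -522.8, 167.8]
tcp_rot: [-3.141, 0.001, 1.363]
contact_force: [-0.8, 0.3, 0.1]
grip_width: 39.4
finger_force: 30.0
```

Request:
step_arm([
  [0,0,0,0,0],
  [0,0,0,0,0],
])

```text
time: 28.95
tool_pos: [505.2, -517.7, 169.8]
tcp_rot: [-3.141, -0.001, 1.369]
contact_force: [-0.1, -0.0, -1.5]
grip_width: 39.6
finger_force: 30.0
```

```bash
python3 - <<'E'
from h import *; import h
C=cam('wrist'); im,d,W=wcloud(); save('w9.png',im); np.savez('w9.npz',im=im,W=W,cam=np.array(C,object)); go(522,-438,60,1.37)
g=im.astype(int); m=((g[...,0]-g[...,2]<16)&(g.sum(2)<390)&(g.sum(2)>150)).astype(np.uint8); m[230:]=0; m[:40]=0;m[:,:230]=0;m[:,410:]=0
c=max(cv2.findContours(cv2.morphologyEx(m,cv2.MORPH_OPEN,np.ones((3,3))),0,1)[0],key=cv2.contourArea); print(cv2.boundingRect(c))
f,cx,cy,R,t=C; P=np.array([h._hit((p[0,0]-cx)/f,(p[0,1]-cy)/f,R,t,11,True) for p in c])[:,:2].astype(np.float32); print('tray',cv2.minAreaRect(P))
E
```

```text
t 29.0 now [ 505.4 -517.5  170.3] yaw 1.369 j [-0.9   0.77  0.97  0.    1.41 -0.7 ] F [ 0.6  0.5 -0.5] w 39.8
shift total [0.1625 0.0009 0.2206] rows 3 each [0.0542 0.0003 0.0735]
(285, 59, 68, 89)
tray ((520.7384643554688, -436.985595703125), (87.8242416381836, 66.19316864013672), 78.51203155517578)
```

View pics/w9.png

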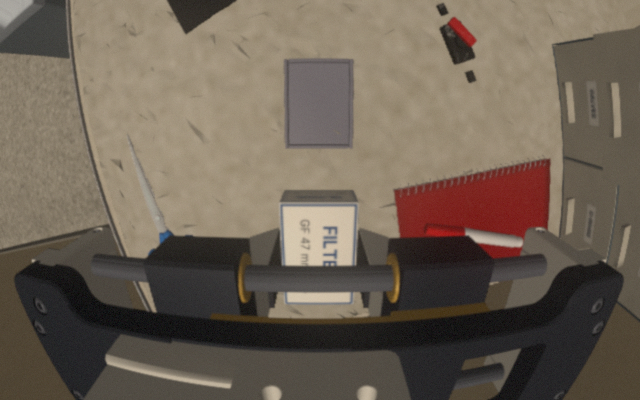

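The wrist view shows the tray at (285–353, 59–148) straight in line with the held carton (columns ~280–357). Moving over and lowering.

Request:
step_arm([
  [0,0.0545,0,0.02,0],
  [0,0.0545,0,0.02,0],
  [0,0.0543,0,0.04,0],
  [0,0,0,0.06,0],
  [0,0,0,0.06,0],
  [0,0,0,0.04,0],
  [0,0,0,0.02,0],
  [0,0,0,0,0],
])

```text
time: 29.8
tool_pos: [521.2, -437.5, 39.3]
tcp_rot: [-3.14, -0.001, 1.37]
contact_force: [-0.4, -0.3, 0.0]
grip_width: 39.7
finger_force: 30.0
```

Request:
step_arm([
  [0,0,0,0.01,0],
  [0,0,0,0.006,0],
  [0,0,0,0,0],
  [0,0,0,0,0],
])

```text
time: 30.2
tool_pos: [521.7, -438.9, 32.6]
tcp_rot: [3.141, 0.0, 1.369]
contact_force: [0.1, 1.1, 0.8]
grip_width: 39.7
finger_force: 30.0
```

Request:
step_arm([
  [0,0,0,0.005,0],
  [0,0,0,0.004,0],
  [0,0,0,0.001,0],
  [0,0,0,0,0],
])

```text
time: 30.6
tool_pos: [521.7, -438.8, 28.0]
tcp_rot: [3.141, 0.0, 1.37]
contact_force: [-1.2, 1.3, 6.0]
grip_width: 39.4
finger_force: 30.0
```

Contact of 6 N at the expected height. Releasing, rising and backing off.

Request:
step_arm([
  [0.6,0,0,0,0],
  [0.8,0,0,0,0],
  [0.9,0,0,0,0],
  [1,0,0,0,0],
  [1,0,0,-0.05,0],
  [1,0,0,-0.09,0],
  [1,0,0,-0.09,0],
  [1,-0.05,0,-0.05,0],
])

```text
time: 31.4
tool_pos: [518.5, -461.8, 171.7]
tcp_rot: [3.137, 0.002, 1.373]
contact_force: [0.1, -1.1, 0.4]
grip_width: 91.5
finger_force: 0.0
```

Request:
step_arm([
  [1,-0.08,0,0,0],
  [1,-0.05,0,0,0],
  [1,0,0,0,0],
  [1,0,0,0,0],
  [1,0,0,0,0],
])

```text
time: 31.9
tool_pos: [504.0, -525.7, 166.7]
tcp_rot: [-3.141, -0.001, 1.37]
contact_force: [0.0, 0.1, -0.2]
grip_width: 92.1
finger_force: 0.0
```

```bash
python3 - <<'E'
from h import *
im,d,W=wcloud(); go(0,0,0); Z=W[...,2]
m=(np.abs(Z-30)<5)&(np.hypot(W[...,0]-521,W[...,1]+437)<50); P=W[m]; print('small',cv2.minAreaRect(P[:,:2].astype(np.float32)),np.median(P[:,2]),P[:,2].std())
t,d,TW=cloud('top'); s,d,_=cloud('side')
o=np.zeros((520,800,3),np.uint8); o[:200,:330]=t[100:300,150:480]; o[:200,330:]=im[20:220,90:560]; o[205:505,:]=cv2.resize(s[100:340,20:660],(800,300)); save('fin.png',o)
E
```

```text
t 31.95 now [ 504.1 -525.6  166.9] yaw 1.371 j [-0.91  0.78  0.95  0.    1.41 -0.71] F [ 0.4 -0.6 -0.6] w 91.9
shift total [ 0.8299 -1.1969  0.3337] rows 16 each [ 0.0519 -0.0748  0.0209]
small ((520.9336547851562, -437.7025146484375), (62.23942947387695, 40.97104263305664), 78.60801696777344) 29.662066666837646 0.7509162906207163
```

View pics/fin.png

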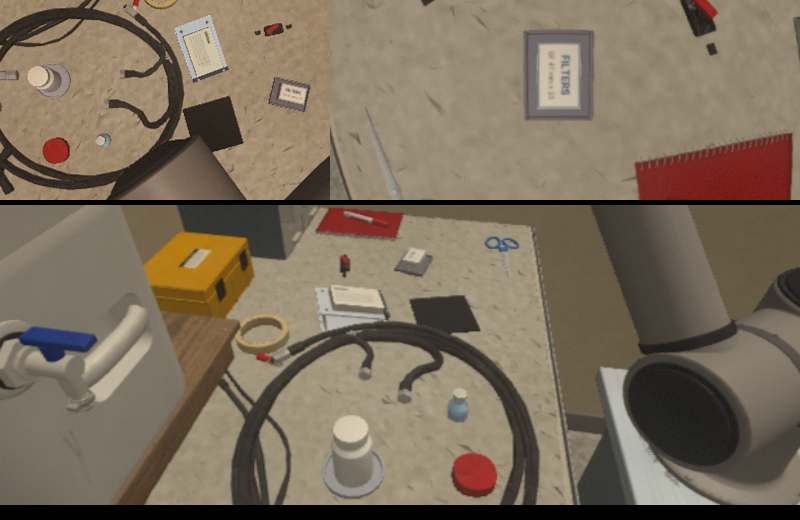

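The combined view shows all three in place: the small carton centred and flat in the tray, the bottle upright in the dish, and the large carton on the stand against the cleat. The bystanders haven't moved. Handing in.

```bash
python3 -c "
from plant import bot
print(bot.close_job())"
```

```text
the job is handed in; nothing more can be done
None
```

The job is handed in at about 32 s: by the last pictures the large carton is on the stand at the cleat, the bottle upright in the dish, the small carton flat in the tray and the bystanders unmoved; no verdict was returned.

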